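# Move a battery pack from its charger to a drive unit and pin it

## Task

Take the charged battery pack out of the bench charger: push it back against the sprung contacts so that its drilled ear comes out from under the retaining lip, tilt that end up over the lip and draw the pack out, without wrenching it. Fit it in the battery bay of the drive unit, toe under the keeper and fully home against the stop, flat on its seat, then push the red-handled pin from its stowage boss through the ear and the bay until its collar is down on the ear. Leave the things lying about where they are.

Things in the scene. Friction and masses are not known exactly. Their poses are not given: they have to be found in the camera images.
- pack: Grey battery pack, about 0.5 kg, 191 mm long over toe and ear. Origin: centre of the underside of its body; x along its length towards the toe, z up. Body 120 (x) x 72 (y) x 46 (z) mm. At the start it lies in the charger
- pack_handle (a point): Middle of the handle bar across the pack's top, pack frame (0, 0, 73) mm: bar 16 thick (x), 22 high (z 62 to 84), 71 long (y), 53 of it free between the posts; 16 mm free between bar and body
- pack_toe (a point): Middle of the end of the pack's steel toe, pack frame (84, 0, 6) mm; the toe is 50 wide, 8 thick (z 2 to 10) and stands 24 out of the body
- pack_ear (a point): Centre of the top of the 13 mm upright through hole in the pack's steel ear, pack frame (-92, 0, 10) mm; the ear is 40 wide, 10 thick (z 0 to 10), out to x = -107
- charger: White bench charger, 241 x 100 x 64 mm, fixed. Origin: centre of its underside, x towards its hooded end, z up. The pack lies on its seat at z = 14, its origin over the charger's, axes alike. Side walls 22 mm high, 2 mm from the pack's body. The hood's roof begins at x = +70, underside 17 mm above the seat, over the toe; behind the toe a sprung contact block presses the pack towards -x
- charger_lip (a point): Inner upper edge of the charger's retaining lip, charger frame (-101, 0, 32) mm. The lip's stop face is at x = -107; its overhang, 12 to 18 mm above the seat, reaches from there to x = -101, so it hooks 6 mm over the ear
- contact_block (a joint): Travel of the charger's sprung contact block in m: 0 with the pack at rest against the lip, 0.010 pushed back (towards the charger's +x) to its hard stop. The spring takes about 3 N at 0 and 7 N at 0.010, and the pack's sliding friction (2 N or so) comes on top. From 0.006 on the ear is free of the lip
- bay: Aluminium battery bay of a drive unit, a dark finned box at its far end, 292 mm long, fixed. Origin on the bench under the middle of the bay, x towards the finned box (from x = 108, 74 mm high), z up. Seat at z = 30: the fitted pack's origin is at (0, 0, 30), axes alike. Side plates 1.8 mm from the pack's body, x -50 to +50, flared at the top, up to z = 60
- bay_stop (a point): Middle of the bay's stop face for the end of the toe, bay frame (84, 0, 36) mm. The keeper's roof reaches over it from x = +72 on, underside 17 mm above the seat; the room under it is 58 wide
- bay_hole (a point): Centre of the top of the 13 mm upright through hole, 30 mm deep, in the bay's lug (40 x 50 mm), bay frame (-92, 0, 30) mm; the ear's hole comes over it when the pack is home. A sprung ball in its side grips the pin, which must be pushed in for the last 10 mm or so (about 5 to 10 N) and does not fall home
- bay_stow (a point): Centre of the top of the pin's stowage boss (34 x 34 x 42 mm), bay frame (-92, 78, 42) mm; at the start the pin stands loosely in its 13 mm hole, collar on the boss, and lifts straight out
- pin: Quick-release pin, 77 mm long, 80 g, upright. Origin at its tip, z up along it. Shank 11 mm thick, 37 long, nose tapered over 9 mm to 5 mm; collar 24 mm across, z 37 to 41; red handle z 41 to 77, 34 (x) x 14 (y) mm. Its axes are the bay's at the start. Pushed home, its tip is 3 mm above the bench
- flux_tin: White round tin, 52 x 52 x 22 mm, loose bystander; origin at the centre of its underside
- driver: Green screwdriver, 151 mm long, lying loose behind the foam mat with the boards, bystander; origin at the centre of its underside. Behind it stand a hand press (220 mm high, from about x = 0.66 m on near y = 0.16 m) and a meter, so cross the bench over the mat, nearer to the robot
- pliers: Pliers with yellow grips, 124 mm long, lying loose behind the foam mat, bystander; origin at the centre of its underside
There are look-alikes about, which are no part of the job. Leave any turquoise look-alike of the pin alone.

How it is judged:
By the outcome, as a careful person would: the job done as asked, in the order asked, and still so for the second after the job is handed in, with the robot touching nothing.
It also fails if it takes over 67 s, if anything falls off the work surface, if the arm or the gripper's body presses on something with over 40 N, if the wrist force passes 120 N, or if a joint passes its speed limit or range.

## Robot

A 7-joint arm with a two-finger parallel gripper is mounted at the origin on a cart in front of the work surface, level with it; the furniture and walls round the work are solid. World frame = base frame: x ahead of the robot, y to its left, z up, the work surface at z = 0. Lengths are in m, angles in degrees, forces in N, time in s.
With the tool pointing down it reaches from about 0.35 to 0.775 m from the base axis. Payload 3.1 kg.
Tool frame: the origin (TCP) lies on the centre line of the jaws, within the pads' length; the fingertips stand 17 mm ahead of it and the grasp point (between the pads) lies 2 mm behind it (robot.tip_reach is the distance from the TCP to the fingertips, in m); z points along the fingers, y is the direction in which the jaws open and shut (so a half turn about z gives the same grasp; the last joint's range is limited). The gripper opens to 85 mm and grips with 20 to 120 N. Pads are 22 mm wide; open, the fingers measure 114 mm over their backs; the gripper's body (76 mm by 85 mm) begins 54 mm behind the grasp point. The pads swing forward as they close: fully open they stand 13 mm farther back than shut.
Start: joints at [-73.035, 17.813, 0.802, 86.603, -0.252, 75.585, -1.558], TCP at [0.182, 0.519, 0.248] pointing down, gripper open.
Joint ranges: [-154.91, 154.91], [-16.99, 109.72], [-72.82, 74.43], [7.12, 147.25], [-82.49, 262.49], [11.32, 116.49], [-174.64, 174.64]. Speed limits (degrees/s): [159.86, 159.86, 180, 180, 180, 180, 180].

## Interface

Orientations are given as [roll, pitch, yaw] about the fixed x, y, z axes, in that order (R = Rz(yaw) Ry(pitch) Rx(roll)).
In Python, from station import robot, fingers, vision, workorder, recognise gives the robot as it stands. Calls block until the motion is done:
- robot.move_to(position, orientation): joint-space move of the TCP to a pose.
- robot.line_to(position, orientation=None, velocity=0.15, f_stop=None): straight line of the TCP; orientation=None keeps the orientation; velocity is the mean speed in m/s. With f_stop (N) it stops when the force on the tool has changed by that much, and returns True; else False.
- robot.move_j(angles): joint-space move.
- fingers.gripper_to(opening, force=None): opening from 0.0 (shut) to 1.0 (fully open); force is the grip in N (None keeps the last); returns when the fingers have stopped.
- robot.pause(seconds).
- robot.inverse_kinematics(position, orientation): joint angles nearest the present ones, or None.
- vision.grab_frame(name): name is "scene" or "top" or "wrist"; returns the picture (480x640x3 uint8, red, green, blue); there is no depth.
- vision.calibration(name): a dict with "mtx" (3x3 intrinsics, pixels), "extrinsics" (4x4, takes a point from world to camera coordinates); the wrist camera has in their place "T_tool_cam" (4x4, takes a point from camera to tool coordinates, whose origin is the TCP and whose axes are the flange's). Camera axes: x right, y up, looking along -z (the intrinsics and any distortion apply to the point x, -y, -z); pixel columns grow to the right and rows downward; lengths in m; the calibration is good to about 2 mm. A picture is of the moment at which its call begins: read the wrist's pose just before it. calibration takes no time and is no camera call.
A pose or a line that the arm cannot do raises robot.PlanningError and nothing moves.
- workorder.close_job(): hands the job in, once; it reports no verdict.
Trained networks look in the newest picture that a camera, given by its name, has taken for a name from the list of things; names that differ only in an ending like _2 or _b are one class to them, and where a whole thing is asked for, a point or a joint stands for the part that bears it (a point fixed in the world has none). Each returns a list of dicts, best first, with "p" (0 to 1); they miss things now and then, are a little off and sometimes report something else, mostly with a low value. They report only what shows in the picture. A call takes as long as a camera call. They do not tell look-alikes from the thing itself.
- recognise(label, camera): "rect" ([centre column, centre row, width, height] in pixels, round what is visible of it).
Readings, each from a call of its own:
- robot.current_time_s(): time.
- robot.current_joint_positions(): joint angles.
- robot.current_dq(): joint speeds.
- robot.current_joint_torque(): joint torques, N m.
- robot.current_tool_pos(): TCP position.
- robot.current_eef_rot(): TCP orientation.
- robot.current_contact_force(): force on the tool from outside, world axes, zero at the start.
- robot.current_torque(): the same for the moment, N m.
- robot.current_finger_gap(): opening from 0.0 (shut) to 1.0 (fully open).
Only numpy, scipy, OpenCV 4.12 (cv2) and the standard library are available. Lean on these libraries where they do the work, as an engineer would, in place of code of your own. Each camera call takes 0.05 s, during which the arm holds its last target.

## Working session

There is one attempt and no reset: what is moved stays moved. The work goes in short steps, each a Python script; the robot and the scene stay as the last script left them, time stands still between calls to the robot, and variables do not carry over. Pictures are saved under pics/ and viewed, and the job is handed in when it is done.

```bash
ls -la; mkdir -p pics; cat > h.py <<'E'
import numpy as np, cv2
from station import robot, fingers, vision, workorder, recognise
def save(name,cam):
    im=vision.grab_frame(cam); cv2.imwrite('pics/'+name+'.png',im[:,:,::-1]); return im
E
python3 - <<'E'
from h import *
for c in ['scene','top','wrist']:
    save(c+'0',c)
    k=vision.calibration(c); print(c,{a:np.round(b,4).tolist() if not isinstance(b,str) else b for a,b in k.items()})
    for l in ['pack','charger','bay','pin','bay_stow','pack_ear','flux_tin','driver','pliers','pack_handle']:
        try: print(l,[(np.round(d['rect']).tolist(),round(d['p'],2)) for d in recognise(l,c)])
        except Exception as e: print(l,e)
print(robot.current_time_s(),robot.current_tool_pos(),robot.current_eef_rot())
E
```

```text
total 12
drwxr-xr-x  3 agent agent 4096 Dec  7 06:43 .
drwxr-xr-x 23 root  root  4096 Dec  7 06:43 ..
drwxr-xr-x  2 agent agent 4096 Dec  7 06:43 pics
scene {'mtx': [[438.8859, 0.0, 324.8784], [0.0, 438.8859, 230.8495], [0.0, 0.0, 1.0]], 'extrinsics': [[0.8552, -0.5183, 0.0011, -0.4599], [0.3743, 0.619, 0.6905, -0.1955], [-0.3586, -0.5901, 0.7233, -1.0991], [0.0, 0.0, 0.0, 1.0]]}
pack [([268.0, 147.0, 42.0, 39.0], 0.68)]
charger [([268.0, 150.0, 67.0, 58.0], 0.95)]
bay [([407.0, 303.0, 131.0, 86.0], 0.57), ([407.0, 416.0, 30.0, 32.0], 0.34)]
pin [([350.0, 297.0, 12.0, 17.0], 0.73), ([319.0, 322.0, 16.0, 24.0], 0.64)]
bay_stow [([407.0, 304.0, 134.0, 87.0], 0.79), ([266.0, 150.0, 45.0, 41.0], 0.26)]
pack_ear [([266.0, 147.0, 47.0, 37.0], 0.71)]
flux_tin [([406.0, 417.0, 30.0, 32.0], 0.77)]
driver [([366.0, 225.0, 22.0, 19.0], 0.57)]
pliers [([330.0, 199.0, 19.0, 24.0], 0.46)]
pack_handle [([266.0, 150.0, 44.0, 37.0], 0.71)]
top {'mtx': [[587.8548, 0.0, 316.2151], [0.0, 587.8548, 239.4011], [0.0, 0.0, 1.0]], 'extrinsics': [[-0.0041, -1.0, 0.0001, -0.0458], [0.9816, -0.004, 0.1908, -0.4
[... 402 characters left out ...]
in [([486.0, 275.0, 21.0, 20.0], 0.71), ([166.0, 220.0, 59.0, 89.0], 0.4)]
driver [([320.0, 195.0, 32.0, 5.0], 0.73)]
pliers [([271.0, 200.0, 36.0, 16.0], 0.77)]
pack_handle [([164.0, 225.0, 35.0, 56.0], 0.82), ([395.0, 256.0, 9.0, 12.0], 0.27)]
wrist {'mtx': [[374.1049, 0.0, 319.3002], [0.0, 374.1049, 245.2071], [0.0, 0.0, 1.0]], 'T_tool_cam': [[0.0008, 0.9472, 0.3207, 0.0833], [1.0, -0.0006, -0.0006, -0.0002], [-0.0004, 0.3207, -0.9472, -0.1263], [0.0, 0.0, 0.0, 1.0]]}
pack []
charger [([306.0, 429.0, 59.0, 29.0], 0.65)]
bay []
pin []
bay_stow []
pack_ear []
flux_tin []
driver []
pliers []
pack_handle []
1.65 [0.18223779 0.51894456 0.24828393] [1.79999879e+02 7.97915607e-04 1.60649247e+02]
```

View pics/scene0.png

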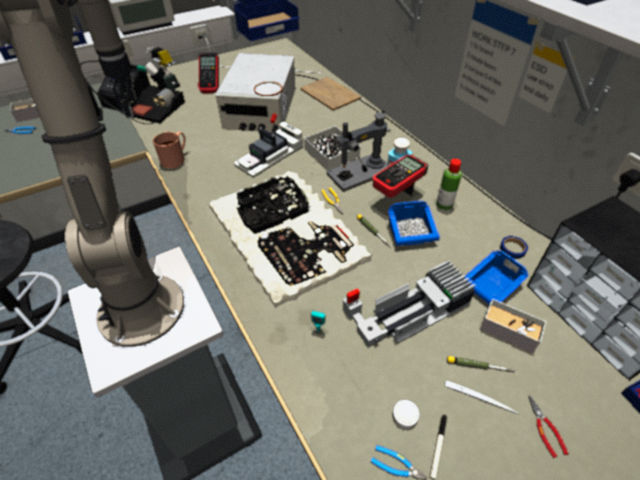

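View pics/top0.png

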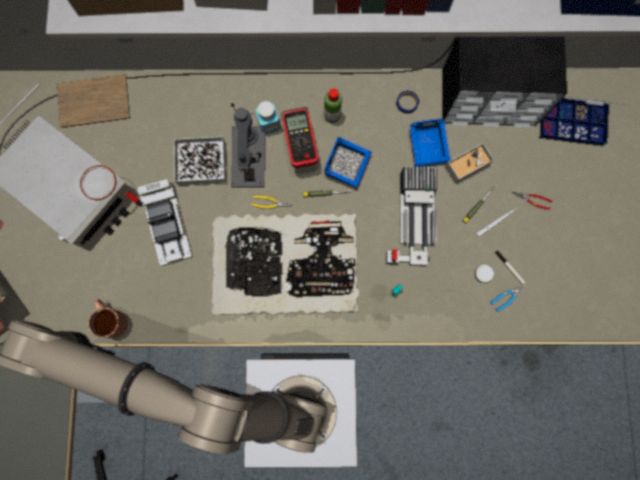

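View pics/wrist0.png

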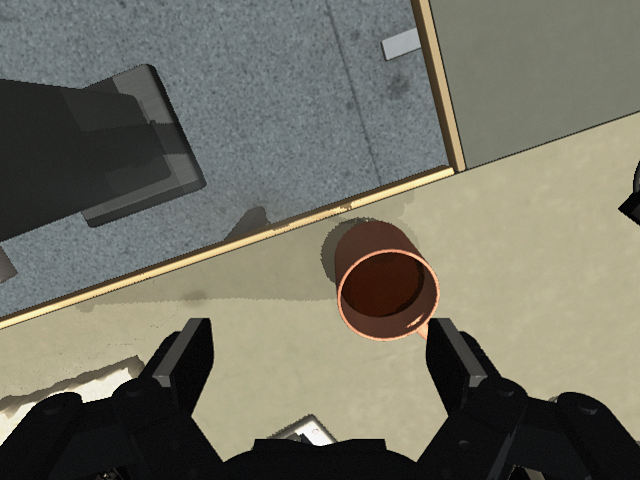

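```bash
python3 - <<'E'
import cv2,numpy as np
im=cv2.imread('pics/top0.png')
a=cv2.resize(im[170:275,120:210],None,fx=5,fy=5,interpolation=cv2.INTER_CUBIC)
b=cv2.resize(im[160:300,370:450],None,fx=4.2,fy=4.2,interpolation=cv2.INTER_CUBIC)[:525]
h=min(a.shape[0],b.shape[0]);print(a.shape,b.shape)
cv2.imwrite('pics/crop1.png',np.hstack([a[:h,:450],b[:h,:340]]))
E
```

```text
(525, 450, 3) (525, 336, 3)
```

View pics/crop1.png

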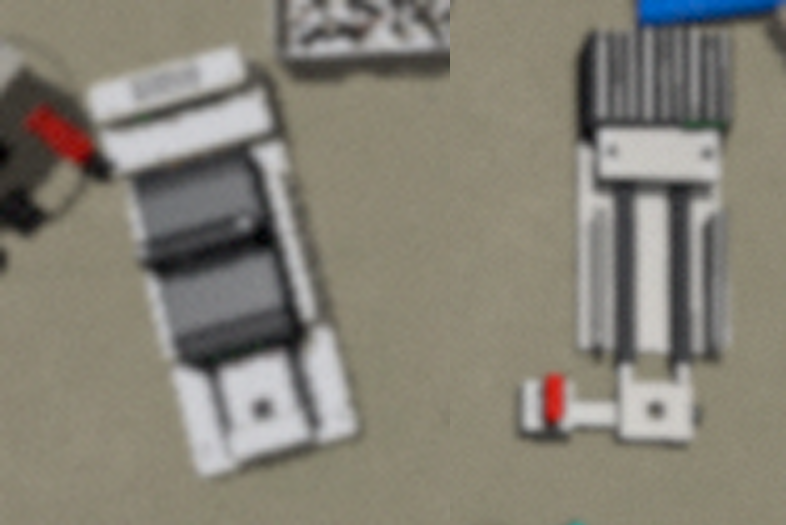

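```bash
cat >> h.py <<'E'
def T_of(p,rpy):
    from scipy.spatial.transform import Rotation as R
    T=np.eye(4); T[:3,:3]=R.from_euler('xyz',rpy,degrees=True).as_matrix(); T[:3,3]=p; return T
def campose(cam,Ttool=None):
    k=vision.calibration(cam)
    return (np.array(k['mtx']), np.linalg.inv(np.array(k['extrinsics'])) if 'extrinsics' in k else Ttool@np.array(k['T_tool_cam']))
def ray(K,Twc,uv,z):
    d=np.array([(uv[0]-K[0,2])/K[0,0],-(uv[1]-K[1,2])/K[1,1],-1.]); d=Twc[:3,:3]@d; o=Twc[:3,3]
    return o+d*(z-o[2])/d[2]
def proj(K,Twc,P):
    P=np.atleast_2d(P); c=(P-Twc[:3,3])@Twc[:3,:3]; return np.c_[K[0,2]+K[0,0]*c[:,0]/-c[:,2], K[1,2]+K[1,1]*c[:,1]/c[:,2]]
E
python3 - <<'E'
from h import *
K,T=campose('top')
print(vision.calibration('top').keys())
f=lambda c,z:ray(K,T,(120+c[0]/5,170+c[1]/5),z)
g=lambda c,z:ray(K,T,(370+(c[0]-450)/4.2,160+c[1]/4.2),z)
print('ear',f((262,407),.024)); 
print('hood far top corners',f((90,92),.064),f((240,48),.064))
print('near corners',f((203,475),.0),f((356,432),.0))
print('bay hole',g((656,409),.030),'fin far',g((592,30),.074),g((730,30),.074),'pin',g((554,398),.11))
K,T=campose('scene'); print(robot.current_time_s())
E
```

```text
dict_keys(['mtx', 'extrinsics'])
ear [0.46745799 0.38349031 0.024     ]
hood far top corners [0.65213651 0.48462163 0.064     ] [0.67913064 0.39610031 0.064     ]
near corners [0.43002359 0.42335423 0.        ] [0.4560113  0.33172916 0.        ]
bay hole [ 0.44531829 -0.35419362  0.03      ] fin far [ 0.71200782 -0.31098427  0.074     ] [ 0.71160802 -0.40938519  0.074     ] pin [ 0.44017963 -0.27111952  0.11      ]
1.65
```

```bash
python3 - <<'E'
from h import *
for nm,p in [('ch',[.556,.409,.25]),('ch low',[.556,.409,.089]),('bay',[.537,-.354,.105]),('pin',[.445,-.276,.07]),('hole',[.445,-.354,.2])]:
    for yaw in ([105.9,-74.1] if 'ch' in nm else [90,-90,0,180]):
        q=robot.inverse_kinematics(p,[180,0,yaw]); print(nm,yaw,None if q is None else np.round(q,1))
print(robot.current_time_s())
E
```

```text
ch 105.9 [-47.8  36.   19.3  60.5 -11.3  85.2 -15.1]
ch -74.1 [-32.2  35.8 -10.6  59.5   6.2  85.2 154.5]
ch low 105.9 [-47.7  41.4  17.2  74.  -12.4  66.3 -13.7]
ch low -74.1 [-30.3  41.5 -12.9  73.1   9.3  66.4 152.1]
bay 90 [  3.5  41.7  47.2  83.2 -31.6  68.9  54.8]
bay -90 [  -3.9   49.4   64.3   83.5  -45.    75.3 -116.2]
bay 0 [  3.6  41.7  47.   83.2 -31.4  68.8 -35.3]
bay 180 [-1.000e-01  4.470e+01  5.480e+01  8.330e+01 -3.730e+01  7.130e+01
  1.488e+02]
pin 90 [ -9.2  34.2  54.5 105.6 -32.8  57.6  59. ]
pin -90 [ 74.5  42.3 -65.4 102.5  42.7  64.3 174.4]
pin 0 [ -5.   31.4  47.6 105.4 -27.8  55.6 -35.3]
pin 180 [-12.9  37.5  61.1 105.7 -37.9  60.2 153.5]
hole 90 [ -5.7  34.1  65.7  89.7 -31.6  76.9  63.6]
hole -90 [  -5.2   33.5   64.6   89.7  -30.8   76.6 -117.1]
hole 0 [  1.   28.4  52.1  89.5 -23.   73.5 -33.6]
hole 180 [ -5.1  33.4  64.3  89.7 -30.6  76.5 152.8]
1.65
```

```bash
python3 - <<'E'
from h import *
robot.move_to([.556-.0*.27,.409-.0,.24],[180,0,105.9])
p=robot.current_tool_pos();r=robot.current_eef_rot();print(robot.current_time_s(),p,r)
save('w1','wrist')
for l in ['pack','charger','pack_handle','pack_ear']: print(l,[(np.round(d['rect']).tolist(),round(d['p'],2)) for d in recognise(l,'wrist')])
E
```

```text
3.1 [0.55394656 0.41150469 0.24023094] [-1.79949644e+02 -1.42967631e-01  1.06137639e+02]
pack [([307.0, 226.0, 188.0, 110.0], 0.97)]
charger [([330.0, 213.0, 278.0, 124.0], 0.91)]
pack_handle [([307.0, 228.0, 188.0, 108.0], 0.66)]
pack_ear [([304.0, 227.0, 188.0, 104.0], 0.86)]
```

View pics/w1.png

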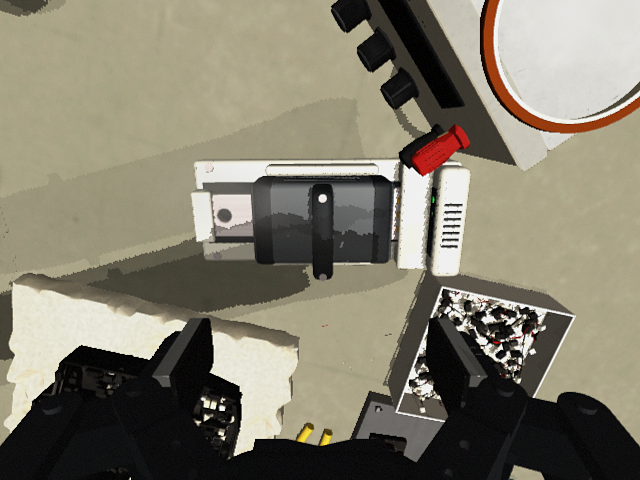

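```bash
python3 - <<'E'
import cv2
im=cv2.imread('pics/w1.png')
cv2.imwrite('pics/c2.png',cv2.resize(im[145:295,185:475],None,fx=2.75,fy=2.75,interpolation=cv2.INTER_CUBIC))
E
```

```text
(no output)
```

View pics/c2.png

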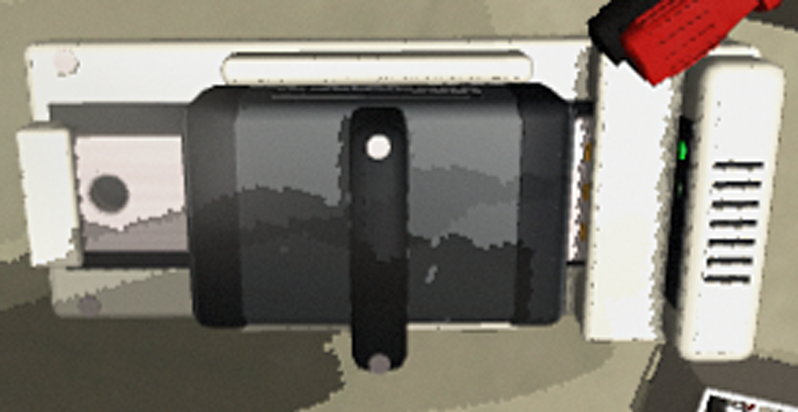

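```bash
cat > fit.py <<'E'
from h import *
from scipy.optimize import least_squares
def fit(K,T,pts,x0,z0=0,w=None):
    # pts list of (local xyz mm, (u or None, v or None))
    P=np.array([a for a,_ in pts])/1000.
    def res(x):
        c,s=np.cos(x[2]),np.sin(x[2]); W=P@np.array([[c,s,0],[-s,c,0],[0,0,1]])+[x[0],x[1],z0]
        q=proj(K,T,W); r=[]
        for (a,uv),m in zip(pts,q):
            for i in (0,1):
                if uv[i] is not None: r.append(m[i]-uv[i])
        return np.array(r)
    s=least_squares(res,x0,loss='soft_l1'); return s.x,res(s.x)
E
python3 - <<'E'
from fit import *
K,T=campose('wrist',T_of([0.55394656,0.41150469,0.24023094],[-179.949644,-.142967631,106.137639]))
c=lambda u,v:(None if u is None else 185+(u-1)/2.75,None if v is None else 145+(v-1)/2.75)
pts=[((-92,0,24),c(109,193)),((-101,0,32),c(76,None)),((0,35.5,98),c(None,107)),((0,-35.5,98),c(None,371)),
((-8,0,98),c(351,None)),((8,0,98),c(407,None)),((60,0,50),c(568,None))]
x,r=fit(K,T,pts,[.556,.409,.277]); print(x[:2],np.degrees(x[2]),np.round(r,2))
x2=x
cs,sn=np.cos(x[2]),np.sin(x[2])
print('now')
for z in (30,40,50,64):
  W=np.array([[70,0,z]])/1000@np.array([[cs,sn,0],[-sn,cs,0],[0,0,1]])+[x[0],x[1],0]
  q=proj(K,T,W)[0]; print(z,(q-[185,145])*2.75)
# direct from top view
K,Tt=campose('top')
print(robot.current_tool_pos(),robot.current_eef_rot(),robot.current_joint_positions())
E
```

```text
[0.55488927 0.41430839] 19.10063063827896 [-0.09 -0.04  0.09  1.62 -3.46 -0.43  0.54 -0.09]
now
30 [585.8413823  172.15490891]
40 [591.9850819  179.00290412]
50 [598.48767227 186.25093227]
64 [608.25666406 197.13981246]
[0.55494487 0.41021923 0.24029461] [-1.79998046e+02 -4.98670559e-02  1.06033404e+02] [-47.95221822  36.1033824   19.1627718   61.61249355 -11.26488686
  83.93085887 -15.03155501]
```

```bash
cat > ov.py <<'E'
from h import *
import sys
def overlay(im,K,T,x,y,yaw,boxes,roi,s,out):
    c,sn=np.cos(np.radians(yaw)),np.sin(np.radians(yaw))
    u0,v0,u1,v1=roi
    a=cv2.resize(im[v0:v1,u0:u1,::-1],None,fx=s,fy=s,interpolation=cv2.INTER_CUBIC)
    for (b,col) in boxes:
        X=np.array([[b[i],b[2+j],b[4+k]] for i in(0,1) for j in(0,1) for k in(0,1)])/1000.
        W=X@np.array([[c,sn,0],[-sn,c,0],[0,0,1]])+[x,y,0]
        q=(proj(K,T,W)-[u0,v0]+.5)*s-.5
        for i in range(8):
            for bit in (1,2,4):
                j=i^bit
                if j>i: cv2.line(a,tuple(np.round(q[i]).astype(int).tolist()),tuple(np.round(q[j]).astype(int).tolist()),col,1,cv2.LINE_AA)
    cv2.imwrite('pics/'+out+'.png',a)
E
python3 - <<'E'
from ov import *
import pickle
p=robot.current_tool_pos();r=robot.current_eef_rot()
im=save('w2','wrist'); pickle.dump((p,r,im),open('w2.pkl','wb'))
K,T=campose('wrist',T_of(p,r)); print(p,r)
B=[((-8,8,-35.5,35.5,84,98),(0,255,0)),((-107,-60,-20,20,14,24),(0,0,255)),((-98.5,-85.5,-.1,.1,24,24),(0,0,255)),((-60,60,-36,36,14,60),(255,255,0)),((-120.5,-101,-20,20,26,32),(255,0,255)),((-120.5,120.5,-50,50,0,14),(255,0,0))]
overlay(im,K,T,.5555,.4125,16.5,B,(185,145,475,295),2.75,'o2')
E
```

```text
[0.55494487 0.41021923 0.24029461] [-1.79998046e+02 -4.98670559e-02  1.06033404e+02]
```

View pics/o2.png

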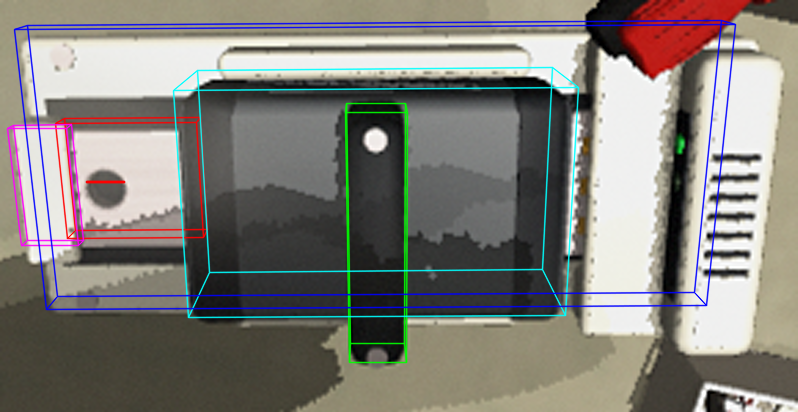

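```bash
cat >> h.py <<'E'
from scipy.spatial.transform import Rotation as Rn
C=T_of([.5555,.4108,0],[0,0,16.2])
def st(m=''):
    print(m,'t',round(robot.current_time_s(),2),'p',np.round(robot.current_tool_pos(),4),'r',np.round(robot.current_eef_rot(),2),'F',np.round(robot.current_contact_force(),1),'M',np.round(robot.current_torque(),2),'gap',round(robot.current_finger_gap(),3))
def cur(): return T_of(robot.current_tool_pos(),robot.current_eef_rot())
def go(T,v=.1,f=None): return robot.line_to(T[:3,3].tolist(),Rn.from_matrix(T[:3,:3]).as_euler('xyz',degrees=True).tolist(),velocity=v,f_stop=f)
def P(dx=0,dz=0,pitch=0,piv=(84,0,20),dy=0):
    """pack motion in frame mm; pitch>0 lifts -x end, about piv; then translate"""
    M=np.eye(4); M[:3,:3]=Rn.from_euler('y',pitch,degrees=True).as_matrix(); pv=np.array(piv)/1000.
    M[:3,3]=pv-M[:3,:3]@pv+np.array([dx,dy,dz])/1000.; return M
E
python3 - <<'E'
from h import *
g=C@np.array([0,0,0,1.]); o=[180,0,106.2]
print(P(0,0,8)@np.array([-.107,0,.014,1]))
robot.line_to([g[0],g[1],.13],o,velocity=.15)
robot.line_to([g[0],g[1],.084],o,velocity=.08,f_stop=8); st('down')
fingers.gripper_to(0.0,80); st('grip')
robot.pause(.2); st()
save('w3','wrist')
save('s3','scene')
E
```

```text
[-0.10597624  0.          0.04064045  1.        ]
down t 5.01 p [0.5557 0.4109 0.084 ] r [179.99   0.   106.2 ] F [ 0.3 -0.   0.4] M [0.01 0.01 0.01] gap 1.001
grip t 5.65 p [0.5563 0.4111 0.0844] r [ 1.7988e+02 -2.0000e-02  1.0621e+02] F [ 2.6  1.2 -0.2] M [ 0.13 -0.31  0.05] gap 0.167
 t 5.85 p [0.5563 0.4111 0.0844] r [ 1.7988e+02 -2.0000e-02  1.0620e+02] F [3.2 1.3 0.1] M [ 0.19 -0.49  0.11] gap 0.172
```

View pics/w3.png

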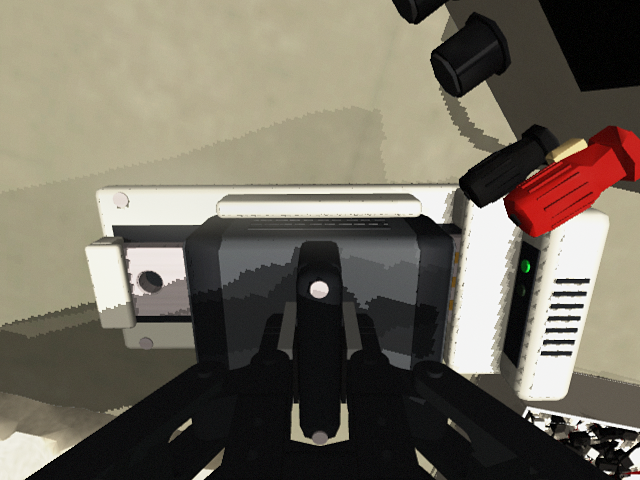

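```bash
python3 - <<'E'
from h import *
import pickle
T0=cur(); pickle.dump(T0,open('T0.pkl','wb'))
iC=np.linalg.inv(C)
def rel(): 
    D=iC@cur()@np.linalg.inv(T0)@C
    h=(D@np.array([0,0,.087,1]))[:3]-[0,0,.087]
    return np.round(h*1000,2),np.round(Rn.from_matrix(D[:3,:3]).as_euler('xyz',degrees=True),2)
for dx in (5,8.5):
    r=go(C@P(dx)@iC@T0,.05,25); st('push %s %s'%(dx,r)); print(rel())
save('w4','wrist')
E
```

```text
push 5 False t 6.22 p [0.5585 0.4119 0.0845] r [-179.74    0.    106.22] F [-3.7 -1.3  5.5] M [-0.34  0.69 -0.04] gap 0.173
(array([2.35, 0.11, 0.07]), array([-0.02,  0.38,  0.02]))
push 8.5 False t 6.47 p [0.5608 0.4126 0.0846] r [-1.7959e+02  1.0000e-02  1.0623e+02] F [-6.9 -4.2  8.1] M [-0.59  1.13  0.01] gap 0.175
(array([4.68, 0.18, 0.17]), array([-0.03,  0.53,  0.03]))
```

View pics/w4.png

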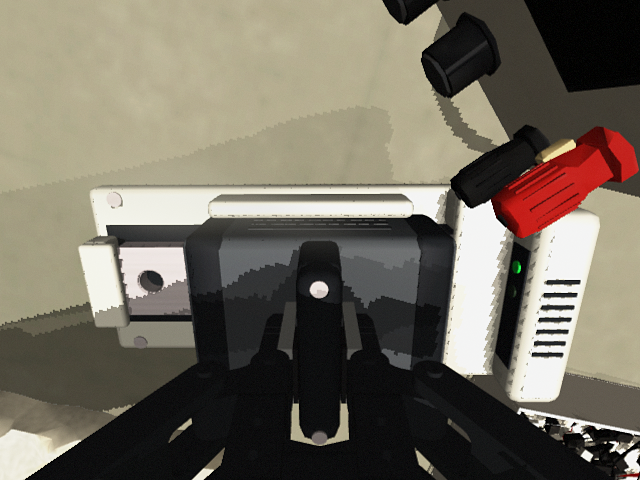

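```bash
cat >> h.py <<'E'
import pickle,os
iC=np.linalg.inv(C)
if os.path.exists('T0.pkl'): T0=pickle.load(open('T0.pkl','rb'))
def rel(): 
    D=iC@cur()@np.linalg.inv(T0)@C
    h=(D@np.array([0,0,.087,1]))[:3]-[0,0,.087]
    print('  rel handle mm',np.round(h*1000,2),'rot',np.round(Rn.from_matrix(D[:3,:3]).as_euler('xyz',degrees=True),2), 'ear end bottom',np.round((D@np.array([-.107,0,.014,1]))[:3]*1000,1),'toe',np.round((D@np.array([.084,0,.020,1]))[:3]*1000,1))
E
python3 - <<'E'
from h import *
for dx in (11,12.5):
    r=go(C@P(dx)@iC@T0,.05,25); st('push %s %s'%(dx,r)); rel()
robot.pause(.15); st(); rel()
save('w5','wrist')
E
```

```text
push 11 False t 6.77 p [0.5625 0.4131 0.0848] r [-1.7951e+02  1.0000e-02  1.0623e+02] F [-9.  -3.7  9.3] M [-0.75  1.44 -0.04] gap 0.172
  rel handle mm [6.53 0.23 0.31] rot [-0.03  0.61  0.03] ear end bottom [-1.012e+02  1.000e-01  1.550e+01] toe [89.8  0.2 19.4]
push 12.5 False t 7.02 p [0.5635 0.4135 0.0848] r [-1.7946e+02  1.0000e-02  1.0623e+02] F [-9.3 -3.3  9.2] M [-0.78  1.63 -0.01] gap 0.17
  rel handle mm [7.6  0.29 0.34] rot [-0.03  0.66  0.03] ear end bottom [-100.2    0.2   15.6] toe [90.8  0.3 19.4]
 t 7.17 p [0.5635 0.4134 0.0848] r [-1.7946e+02  1.0000e-02  1.0623e+02] F [-8.6 -2.9 10.1] M [-0.82  1.62 -0.05] gap 0.174
  rel handle mm [7.61 0.23 0.33] rot [-0.03  0.66  0.03] ear end bottom [-1.002e+02  1.000e-01  1.560e+01] toe [90.8  0.2 19.4]
```

View pics/w5.png

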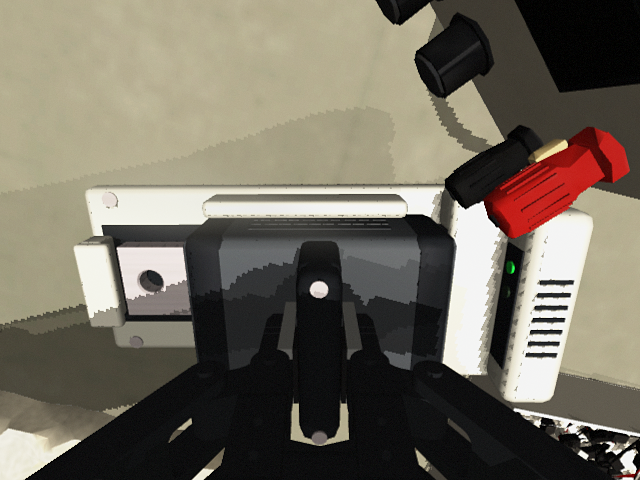

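```bash
python3 - <<'E'
from h import *
for dx,pt,dz in ((13,2.5,.5),(13,5,1),(13,7.5,1)):
    r=go(C@P(dx,dz,pt)@iC@T0,.06,30); st('tilt %s %s'%(pt,r)); rel()
    if r: break
save('w6','wrist');save('s6','scene')
E
```

```text
tilt 2.5 False t 7.47 p [0.5679 0.415  0.0873] r [-1.7708e+02 -1.0000e-02  1.0624e+02] F [-6.4 -1.9  3.2] M [-0.46  1.23  0.08] gap 0.177
  rel handle mm [12.33  0.55  2.91] rot [-0.01  3.04  0.04] ear end bottom [-98.4   0.5  22.7] toe [92.7  0.6 18.6]
tilt 5 False t 7.72 p [0.5702 0.416  0.0901] r [-1.7451e+02 -2.0000e-02  1.0625e+02] F [-6.6 -2.1  0.9] M [-0.23  1.36  0.06] gap 0.174
  rel handle mm [14.97  0.82  5.73] rot [-0.    5.61  0.05] ear end bottom [-98.7   0.7  30.5] toe [92.   0.9 17.8]
tilt 7.5 False t 7.97 p [0.5728 0.4167 0.0936] r [-1.7192e+02 -1.0000e-02  1.0625e+02] F [-8.1 -2.3  0.7] M [-0.46  1.7   0.01] gap 0.177
  rel handle mm [17.72  0.8   9.28] rot [-0.    8.2   0.05] ear end bottom [-98.6   0.7  39.3] toe [91.3  0.9 18. ]
```

View pics/w6.png

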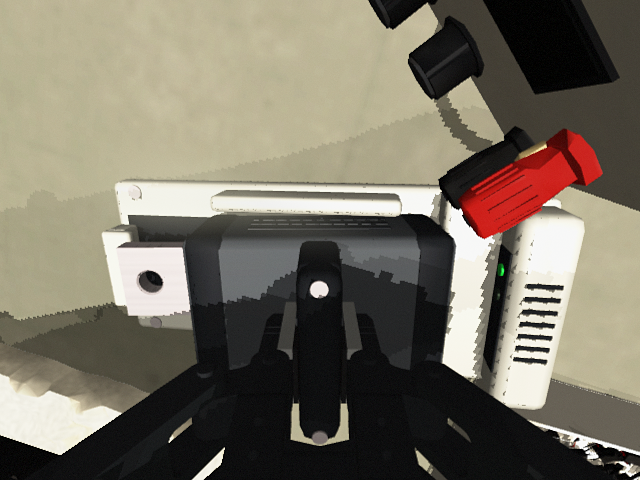

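```bash
python3 - <<'E'
from h import *
for dx,pt,dz in ((0,8.5,2.5),(-24,8.5,6),):
    r=go(C@P(dx,dz,pt)@iC@T0,.08,25); st('draw %s %s'%(dx,r)); rel()
    if r: break
save('w7','wrist')
E
```

```text
draw 0 False t 8.37 p [0.566  0.4136 0.0974] r [-1.7158e+02  3.0000e-02  1.0619e+02] F [-2.1  0.1 -5.9] M [0.06 0.15 0.03] gap 0.175
  rel handle mm [10.36 -0.31 13.06] rot [-0.05  8.54 -0.02] ear end bottom [-106.3   -0.3   43.8] toe [83.5 -0.4 21.3]
draw -24 False t 8.82 p [0.5443 0.4074 0.1023] r [-1.7177e+02 -1.0000e-02  1.0619e+02] F [ 1.4 -0.2 -5.6] M [ 0.17 -0.35 -0.01] gap 0.172
  rel handle mm [-12.15  -0.18  17.95] rot [-0.    8.35 -0.01] ear end bottom [-128.6   -0.2   48.3] toe [61.2 -0.2 26.5]
```

View pics/w7.png

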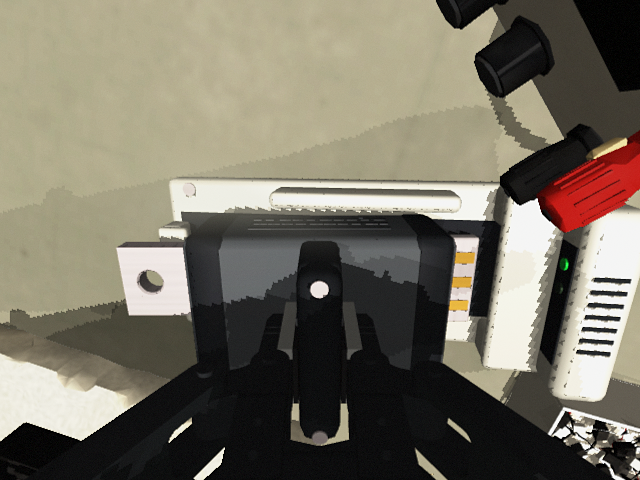

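```bash
python3 - <<'E'
from h import *
for a in ([.50,.40,.28],[.46,.0,.28],[.53,-.42,.21]):
    print(np.round(robot.inverse_kinematics(a,[180,0,90]),1))
p=robot.current_tool_pos()
r=go(C@P(-26,60,4)@iC@T0,.15,None); st('up')
robot.line_to([.49,.38,.26],[180,0,100],velocity=.3); st('a')
robot.line_to([.47,-.05,.27],[180,0,90],velocity=.4); st('b')
robot.line_to([.53,-.42,.21],[180,0,90],velocity=.4); st('c')
robot.pause(.3); st()
p=robot.current_tool_pos();r=robot.current_eef_rot()
im=save('w8','wrist'); pickle.dump((p,r,im),open('w8.pkl','wb'))
for l in ['bay','pin','pack']: print(l,[(np.round(d['rect']).tolist(),round(d['p'],2)) for d in recognise(l,'wrist')])
E
```

```text
[-53.9  29.1  23.   67.8 -11.   85.1 -32.6]
[-31.4   6.4  32.5  97.4  -3.5  77.3   1.8]
[ 12.6  39.8  45.6  68.5 -27.5  82.3  54.8]
up t 9.34 p [0.5363 0.4053 0.1504] r [-1.7617e+02 -3.0000e-02  1.0620e+02] F [-0.3  0.1 -5.8] M [ 0.01 -0.15 -0.03] gap 0.175
a t 9.9 p [0.4899 0.3797 0.2581] r [-1.7989e+02  7.0000e-02  1.0001e+02] F [-0.5 -0.2 -7. ] M [-0.08  0.03  0.04] gap 0.17
b t 11.12 p [ 0.47   -0.0472  0.2688] r [-1.7987e+02 -9.0000e-02  9.0210e+01] F [ 0.4  0.7 -5.7] M [ 0.1  -0.01 -0.02] gap 0.172
c t 12.22 p [ 0.5317 -0.417   0.2092] r [180.    -0.19  90.23] F [ 0.4  0.2 -6.1] M [ 0.07 -0.09  0.01] gap 0.175
 t 12.53 p [ 0.5307 -0.4186  0.2107] r [ 1.7994e+02 -2.0000e-02  9.0120e+01] F [-0.  -0.1 -5.4] M [-0.02 -0.04 -0.02] gap 0.173
bay [([388.0, 113.0, 433.0, 225.0], 0.64)]
pin [([188.0, 24.0, 70.0, 48.0], 0.67), ([46.0, 28.0, 93.0, 57.0], 0.61)]
pack [([301.0, 329.0, 365.0, 231.0], 0.87)]
```

View pics/w8.png

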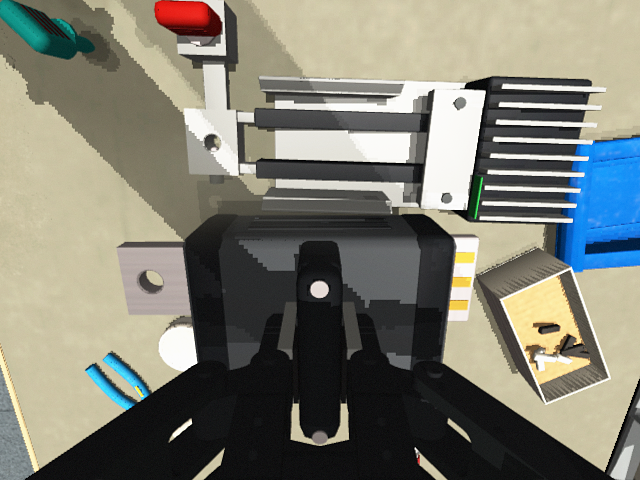

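```bash
cat > chk.py <<'E'
from fit import *
import pickle
p,r,im=pickle.load(open('w8.pkl','rb'))
K,T=campose('wrist',T_of(p,r)); Tt=T_of(p,r)
E
python3 - <<'E'
from chk import *
a=cv2.resize(im[60:240,170:500,::-1],None,fx=2.4,fy=2.4,interpolation=cv2.INTER_CUBIC);cv2.imwrite('pics/c8a.png',a)
a=cv2.resize(im[200:330,100:490,::-1],None,fx=2,fy=2,interpolation=cv2.INTER_CUBIC);cv2.imwrite('pics/c8b.png',a)
# pack in tool
Pk0=C.copy(); Pk0[2,3]=.014
X=np.linalg.inv(T0)@Pk0; print(np.round(X,4))
Pk=Tt@X
q=lambda L:proj(K,T,(Pk[:3,:3]@(np.array(L)/1000.).T).T+Pk[:3,3])
print(q([[-92,0,10],[-107,20,10],[-107,-20,10],[0,35.5,84],[0,-35.5,84],[84,25,10],[84,-25,10]]))
E
```

```text
[[-0.00e+00  1.00e+00  3.00e-04 -1.00e-04]
 [ 1.00e+00  0.00e+00  2.10e-03 -1.00e-03]
 [ 2.10e-03  3.00e-04 -1.00e+00  7.05e-02]
 [ 0.00e+00  0.00e+00  0.00e+00  1.00e+00]]
[[149.31058545 279.27473384]
 [115.24350734 244.34464279]
 [127.64008334 312.09836533]
 [319.17069997 271.24176348]
 [319.04689049 441.21337147]
 [479.40971946 235.20984627]
 [467.25254396 319.72064439]]
```

View pics/c8a.png

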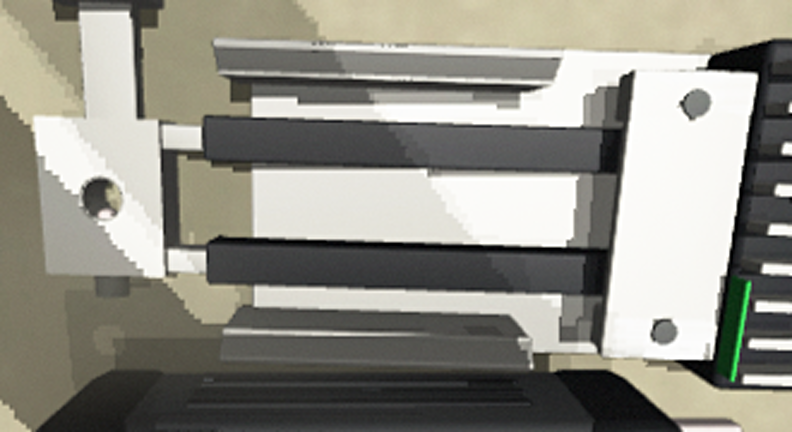

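View pics/c8b.png

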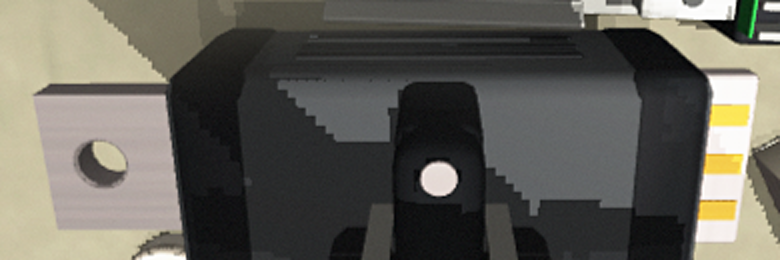

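```bash
python3 - <<'E'
from chk import *
c=lambda u,v:(170+(u+.5)/2.4-.5,60+(v+.5)/2.4-.5)
pts=[((-92,0,30),c(102,198)),((-112,25,30),c(34,117)),((-72,25,30),c(159,121)),((-112,-25,30),c(47,275)),((-72,-25,30),c(165,277))]
x,r=fit(K,T,pts,[.537,-.354,0]); print(x[:2],np.degrees(x[2])); print(np.round(r.reshape(-1,2),2))
def ov(x,L):
    cs,s=np.cos(x[2]),np.sin(x[2]); W=np.array(L)/1000.@np.array([[cs,s,0],[-s,cs,0],[0,0,1]])+[x[0],x[1],0]; return np.round((proj(K,T,W)-[170,60])*2.4)
for yaw in (x[2],0,np.radians(1)):
    xx=[x[0]+.092*(np.cos(x[2])-np.cos(yaw)),x[1]+.092*(np.sin(x[2])-np.sin(yaw)),yaw]
    print('plates end top/keeper/fin',np.degrees(yaw),xx[:2]);print(ov(xx,[[-50,38,60],[50,38,60],[-50,-38,60],[50,-38,60],[72,0,47],[72,0,55],[108,50,74],[108,-50,74]]).tolist())
# pack in hand fit (3dof)
Pk0=C.copy(); Pk0[2,3]=.014
Pk=Tt@np.linalg.inv(T0)@Pk0
d=lambda u,v:(100+(u+.5)/2-.5,200+(v+.5)/2-.5)
pp=[((-92,0,10),d(101,162)),((-107,20,10),d(34,95)),((-107,-20,10),d(58,229)),((84,25,10),d(756,70)),((84,-25,10),d(748,241))]
for sub in (pp,pp[:3]):
    y,r=fit(K,T,sub,[Pk[0,3],Pk[1,3],0],z0=Pk[2,3]); print('pack fit',y[:2],np.degrees(y[2]),np.round(r.reshape(-1,2),2).tolist())
print('pack pred',Pk[:3,3],Rn.from_matrix(Pk[:3,:3]).as_euler('xyz',degrees=True))
E
```

```text
[ 0.53707865 -0.35640798] -1.387219296263753
[[-0.19  0.54]
 [ 0.03 -0.  ]
 [-0.04 -0.17]
 [ 0.05 -0.42]
 [ 0.16  0.08]]
plates end top/keeper/fin -1.387219296263753 [np.float64(0.5370786515609067), np.float64(-0.35640797531884855)]
[[211.0, 71.0], [561.0, 82.0], [218.0, 334.0], [537.0, 342.0], [610.0, 216.0], [617.0, 219.0], [792.0, 36.0], [732.0, 396.0]]
plates end top/keeper/fin 0.0 [np.float64(0.5370516877300622), np.float64(-0.35863521976596663)]
[[209.0, 84.0], [557.0, 85.0], [221.0, 345.0], [539.0, 346.0], [609.0, 218.0], [616.0, 220.0], [788.0, 35.0], [736.0, 395.0]]
plates end top/keeper/fin 1.0 [np.float64(0.5370656997756742), np.float64(-0.3602408411581967)]
[[207.0, 93.0], [555.0, 88.0], [223.0, 353.0], [541.0, 348.0], [609.0, 219.0], [616.0, 221.0], [785.0, 34.0], [739.0, 394.0]]
pack fit [ 0.53016304 -0.41920245] 0.5924088820816356 [[0.17, 0.68], [-0.53, -0.37], [0.36, 0.04], [2.06, 0.28], [-5.4, -0.65]]
pack fit [ 0.53017456 -0.41979938] 0.22972997754433197 [[0.18, 0.71], [-0.3, -0.52], [0.12, -0.08]]
pack pred [ 0.52978377 -0.41863862  0.14020833] [0.00158163 0.05911746 0.12146417]
```

```bash
cat >> h.py <<'E'
B=T_of([.5371,-.3564,0],[0,0,-1.39]); iB=np.linalg.inv(B)
if os.path.exists('w8.pkl'):
    p8,r8,_=pickle.load(open('w8.pkl','rb'))
    X=np.linalg.inv(T_of(p8,r8))@T_of([.5300,-.4192,.1402],[0,.06,.3])
    iX=np.linalg.inv(X)
def packT(x,y,z,pitch): return B@T_of([x/1000,y/1000,z/1000],[0,pitch,0])@iX
def packnow(m=''):
    D=iB@cur()@X; print('  pack in bay',m,np.round(D[:3,3]*1000,2),np.round(Rn.from_matrix(D[:3,:3]).as_euler('xyz',degrees=True),2))
E
python3 - <<'E'
from h import *
go(packT(-26,0,75,3),.3); packnow()
robot.pause(.2); st('over'); packnow()
save('w9','wrist');save('s9','scene')
E
```

```text
pack in bay  [-25.72   2.57  73.56] [0.13 3.09 0.17]
over t 13.38 p [ 0.5154 -0.3574  0.1468] r [-1.7723e+02  1.5000e-01  8.8320e+01] F [ 0.3 -0.9 -5.5] M [-0.02 -0.13  0.03] gap 0.175
  pack in bay  [-25.91  -2.35  76.42] [-0.16  2.89 -0.12]
```

View pics/w9.png

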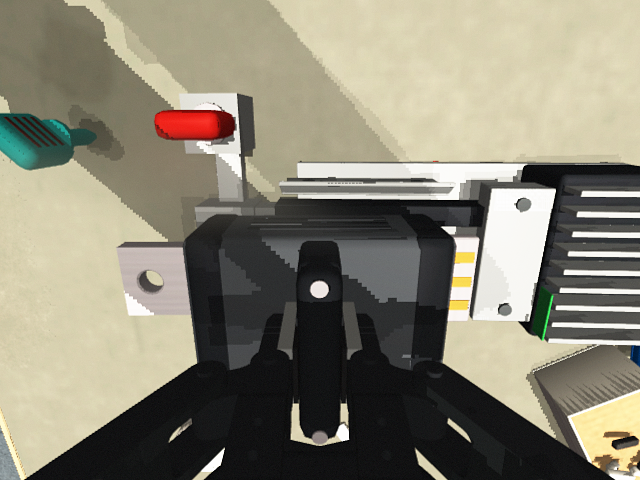

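View pics/s9.png

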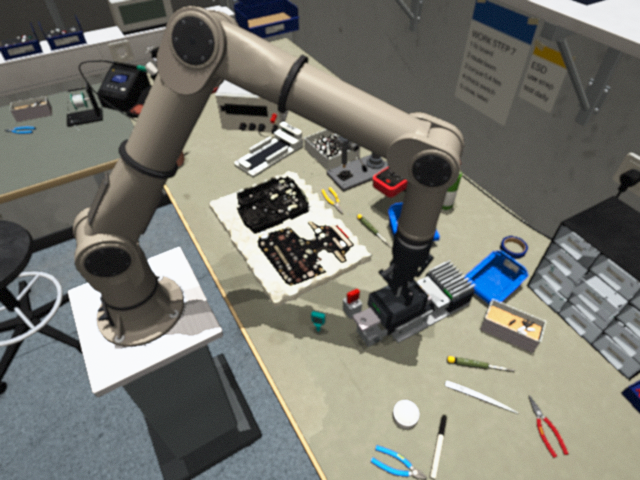

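```bash
python3 - <<'E'
from h import *
go(packT(-24,0,66,3),.06); robot.pause(.25); st('over'); packnow()
p=robot.current_tool_pos();r=robot.current_eef_rot()
im=save('w10','wrist'); pickle.dump((p,r,im),open('w10.pkl','wb'))
cv2.imwrite('pics/c10.png',cv2.resize(im[80:350,100:500,::-1],None,fx=2,fy=2,interpolation=cv2.INTER_CUBIC))
E
```

```text
over t 14.03 p [ 0.5175 -0.3554  0.1365] r [-177.13    0.     88.43] F [-0.5 -0.2 -5.4] M [-0.01 -0.11  0.01] gap 0.175
  pack in bay  [-23.92  -0.14  66.16] [-0.01  2.99 -0.  ]
```

View pics/c10.png

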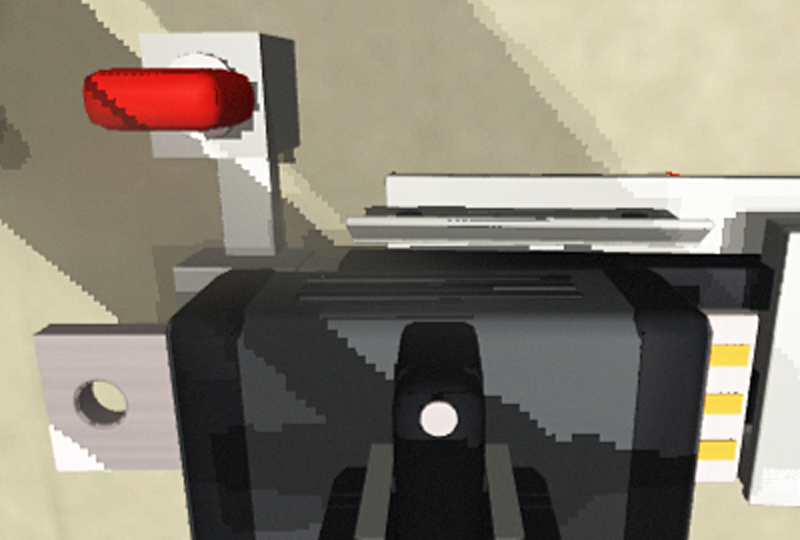

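```bash
python3 - <<'E'
from fit import *
p,r,im=pickle.load(open('w10.pkl','rb'))
K,T=campose('wrist',T_of(p,r))
c=lambda u,v:(100+(u+.5)/2-.5,80+(v+.5)/2-.5)
pts=[((-109,95,42),c(140,33)),((-75,95,42),c(259,33)),((-109,61,42),c(153,157)),((-75,61,42),c(272,157))]
x,r=fit(K,T,pts,[.537,-.354,0]); print(x[:2],np.degrees(x[2])); print(np.round(r.reshape(-1,2),2))
def ov(x,L):
    cs,s=np.cos(x[2]),np.sin(x[2]); W=np.array(L)/1000.@np.array([[cs,s,0],[-s,cs,0],[0,0,1]])+[x[0],x[1],0]; return np.round((proj(K,T,W)-[100,80])*2)
print(ov([.5371,-.3564,np.radians(-1.39)],[[-109,95,42],[-75,95,42],[-109,61,42],[-75,61,42],[-50,38,60],[50,38,60],[72,35,55],[72,-35,55]]).tolist())
D=cur()@X
L=np.array([[84,25,10],[84,-25,10],[-107,20,10],[-107,-20,10],[-92,0,10]])/1000
q=proj(K,T,(D[:3,:3]@L.T).T+D[:3,3]); print(np.round((q-[100,80])*2))
E
```

```text
[ 0.53742842 -0.35620656] -1.369080671810006
[[-0.15  0.02]
 [ 0.33 -0.33]
 [ 0.9   0.09]
 [-1.55  0.21]]
[[138.0, 33.0], [258.0, 33.0], [153.0, 157.0], [267.0, 158.0], [345.0, 249.0], [711.0, 252.0], [785.0, 259.0], [752.0, 482.0]]
[[759. 312.]
 [736. 481.]
 [ 32. 332.]
 [ 57. 467.]
 [100. 401.]]
```

```bash
python3 - <<'E'
from h import *
r=go(packT(-24,.6,52,3),.06,12); st('d1 %s'%r); packnow()
if not r:
    r=go(packT(-24,.6,37,3),.05,12); robot.pause(.1); st('d2 %s'%r); packnow()
save('w11','wrist')
E
```

```text
d1 False t 14.47 p [ 0.517  -0.3541  0.1213] r [-1.7702e+02 -8.0000e-02  8.8440e+01] F [ 0.1 -0.2 -5.2] M [ 0.   -0.16  0.  ] gap 0.174
  pack in bay  [-24.61   1.29  51.  ] [0.07 3.1  0.01]
d2 False t 15.02 p [ 0.5176 -0.3549  0.1075] r [-1.7714e+02  1.0000e-02  8.8430e+01] F [ 0.1  0.8 -6. ] M [ 0.04 -0.15 -0.06] gap 0.174
  pack in bay  [-23.82   0.4   37.16] [-0.02  2.98 -0.  ]
```

View pics/w11.png

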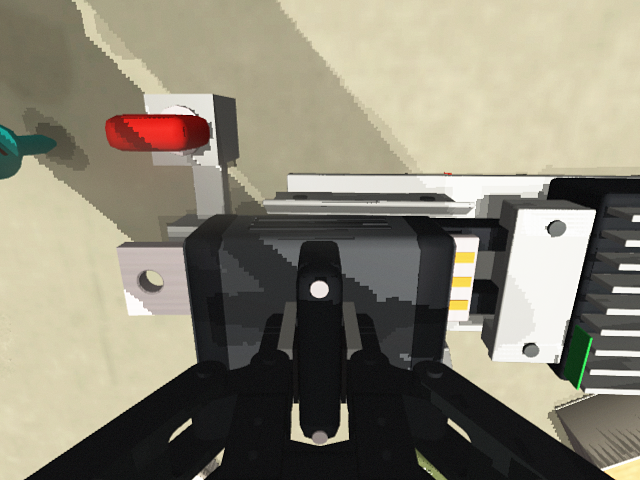

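```bash
python3 - <<'E'
from h import *
r=go(packT(-8,.6,36.5,3),.06,8); st('s1 %s'%r); packnow()
if not r:
    r=go(packT(5,.6,36.5,3),.03,6); st('s2 %s'%r); packnow()
save('w12','wrist')
E
```

```text
s1 False t 15.48 p [ 0.5339 -0.3548  0.1067] r [-1.771e+02 -1.000e-02  8.849e+01] F [-0.7  0.6 -5.8] M [-0.   -0.09  0.01] gap 0.174
  pack in bay  [-7.6   0.91 36.39] [0.   3.02 0.06]
s2 True t 15.86 p [ 0.5405 -0.3548  0.105 ] r [-1.7673e+02 -1.4000e-01  8.8370e+01] F [ 0.  -0.7 -6.2] M [ 0.01 -0.15 -0.01] gap 0.173
  pack in bay  [-1.46  1.23 34.73] [ 0.13  3.39 -0.06]
```

View pics/w12.png

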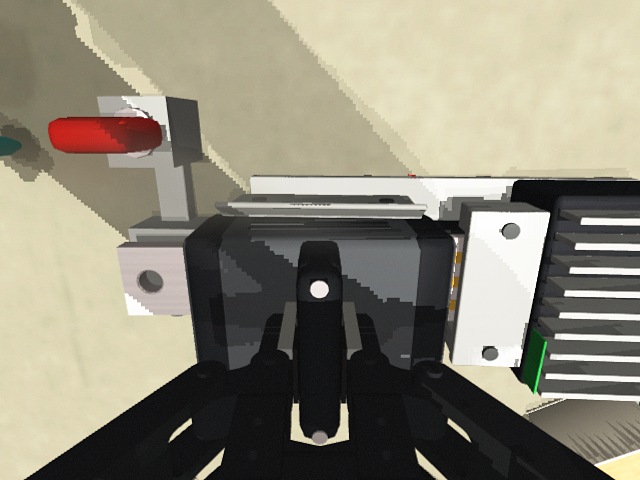

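```bash
python3 - <<'E'
from h import *
r=go(packT(2.5,.4,35,3),.03,15); st('push %s'%r); packnow()
for z,pt in ((33,1.5),(30.5,0.2),(28.5,0)):
    r=go(packT(2.5,.4,z,pt),.04,18); st('low %s'%r); packnow()
    if r: break
robot.pause(.1); st(); packnow()
save('w13','wrist');
E
```

```text
push False t 16.23 p [ 0.5415 -0.3547  0.1041] r [-1.768e+02 -1.700e-01  8.838e+01] F [-5.   1.9 -4.5] M [0.46 1.04 0.05] gap 0.177
  pack in bay  [-0.42  1.36 33.84] [ 0.16  3.32 -0.04]
low False t 16.48 p [ 0.5397 -0.3563  0.1028] r [-1.7839e+02 -1.0000e-02  8.8310e+01] F [-5.  -1.2 -3.7] M [-0.16  1.28 -0.08] gap 0.173
  pack in bay  [-0.21 -0.43 32.42] [-0.01  1.73 -0.12]
low False t 16.73 p [ 0.5382 -0.3567  0.101 ] r [-1.797e+02  3.000e-02  8.832e+01] F [-5.6  0.1 -2.2] M [-0.16  1.5  -0.04] gap 0.176
  pack in bay  [-0.11 -0.96 30.49] [-0.05  0.42 -0.11]
low False t 16.98 p [ 0.5378 -0.3568  0.1005] r [-1.799e+02  2.000e-02  8.833e+01] F [-9.5  1.1  3.5] M [ 0.31  1.9  -0.03] gap 0.173
  pack in bay  [-0.21 -1.09 30.08] [-0.04  0.22 -0.1 ]
 t 17.08 p [ 0.5378 -0.3569  0.1005] r [-1.799e+02  2.000e-02  8.833e+01] F [-9.5  0.9  3.6] M [ 0.31  1.84 -0.02] gap 0.174
  pack in bay  [-0.22 -1.12 30.08] [-0.04  0.22 -0.1 ]
```

View pics/w13.png

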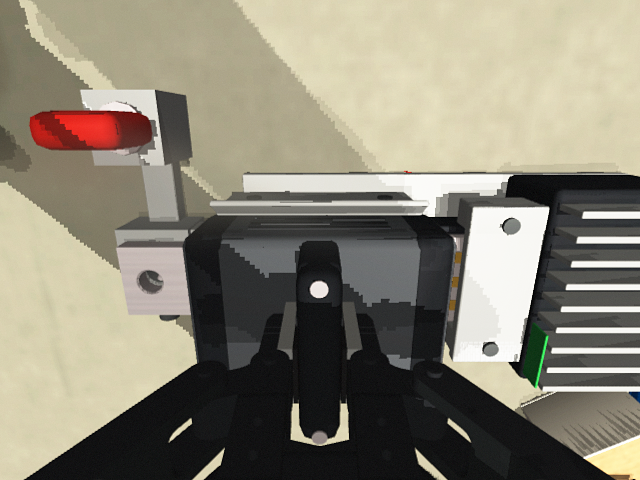

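```bash
python3 - <<'E'
from h import *
r=go(packT(2.5,2.6,29,0),.03,15); st('y %s'%r); packnow()
im=save('w14','wrist')
a=cv2.imread('pics/w13.png')
f=lambda i:cv2.resize(i[215:345,100:230],None,fx=3,fy=3,interpolation=cv2.INTER_CUBIC)
cv2.imwrite('pics/c14.png',np.hstack([f(a),f(im[:,:,::-1])]))
E
```

```text
y False t 17.38 p [ 0.5379 -0.3563  0.1007] r [-179.94    0.21   88.28] F [-7.9 -1.3  1.1] M [-0.4   1.63 -0.06] gap 0.17
  pack in bay  [-0.07 -0.79 30.22] [-0.23  0.18 -0.15]
```

View pics/c14.png

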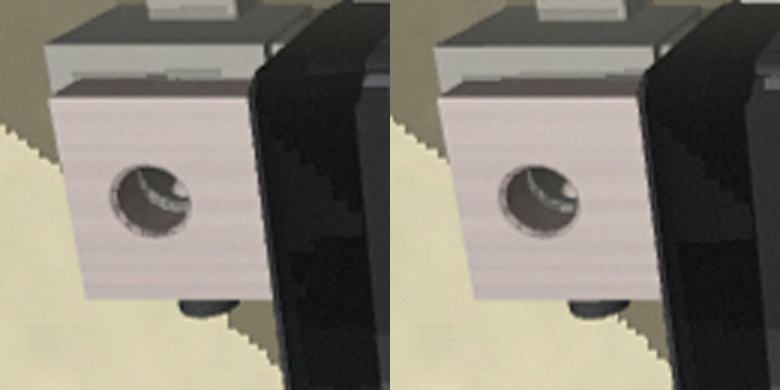

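```bash
python3 - <<'E'
from h import *
Tt=cur();K,T=campose('wrist',Tt)
im=cv2.imread('pics/w14.png'); s=8; u0,v0,u1,v1=125,245,180,300
a=cv2.resize(im[v0:v1,u0:u1],None,fx=s,fy=s,interpolation=cv2.INTER_CUBIC); raw=a.copy()
th=np.linspace(0,2*np.pi,60)
def circ(c,r,z,col,F):
    L=np.c_[c[0]+r*np.cos(th),c[1]+r*np.sin(th),0*th+z]/1000.
    W=(F[:3,:3]@L.T).T+F[:3,3]
    q=((proj(K,T,W)-[u0,v0]+.5)*s-.5).round().astype(int)
    cv2.polylines(a,[q],True,col,1,cv2.LINE_AA)
D=Tt@X
circ((-92,0),6.5,10,(0,255,0),D);circ((-92,0),6.5,0,(0,200,255),D);circ((-92,0),6.5,30,(0,0,255),B)
cv2.imwrite('pics/c15.png',np.hstack([raw,a[:,:]])[:,:800])
E
```

```text
(no output)
```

View pics/c15.png

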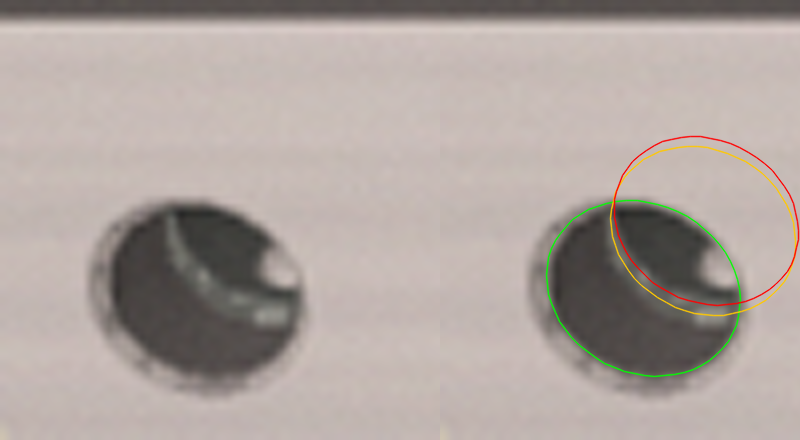

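```bash
python3 - <<'E'
from h import *
r=go(packT(2.5,4.2,29,0),.03,15); st('y %s'%r); packnow()
go(packT(2.0,4.0,28.5,0),.03,15); robot.pause(.1); st(); packnow()
fingers.gripper_to(0.5); st('open'); packnow()
im=save('w16','wrist')
cv2.imwrite('pics/c16.png',cv2.resize(im[215:345,100:300,::-1],None,fx=4,fy=4,interpolation=cv2.INTER_CUBIC))
E
```

```text
y False t 17.68 p [ 0.5379 -0.3558  0.1008] r [-179.96    0.32   88.24] F [-7.9 -3.4  0.6] M [-0.66  1.56 -0.12] gap 0.172
  pack in bay  [-0.07 -0.46 30.3 ] [-0.34  0.16 -0.19]
 t 18.03 p [ 0.5378 -0.356   0.1006] r [179.99   0.32  88.25] F [-7.1 -3.2  1.4] M [-0.65  1.54 -0.17] gap 0.176
  pack in bay  [-0.12 -0.59 30.18] [-0.34  0.11 -0.19]
open t 18.42 p [ 0.5415 -0.3513  0.0996] r [179.74   0.    88.53] F [-0.4 -0.4 -0.1] M [-0.    0.02 -0.01] gap 0.5
  pack in bay  [ 3.8   4.51 29.13] [-0.02 -0.14  0.1 ]
```

View pics/w16.png

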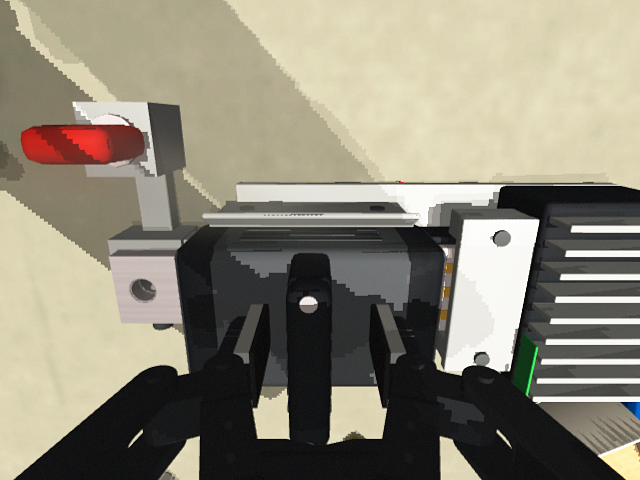

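View pics/c16.png

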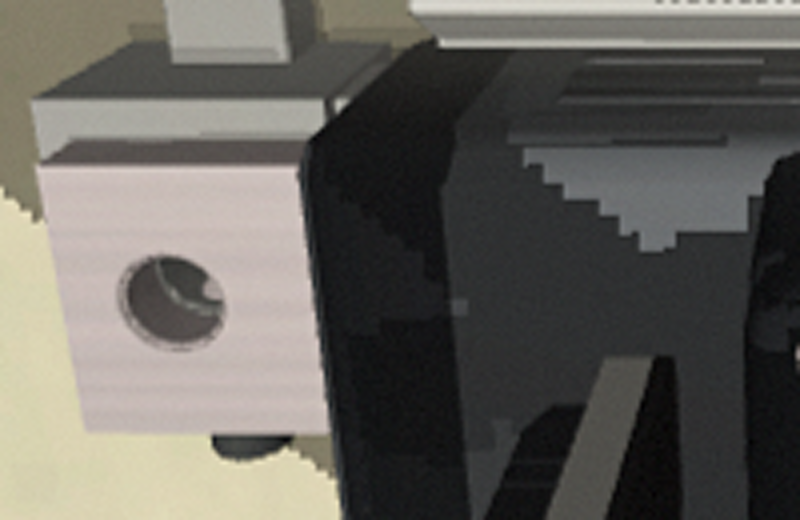

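```bash
python3 - <<'E'
from h import *
p=robot.current_tool_pos()
robot.line_to([p[0],p[1],.18],velocity=.15); st('up')
pp=(B@np.array([-.092,.078,0,1]))[:3]; print(pp)
o=[180,0,-1.39]
robot.move_to([pp[0],pp[1],.17],o); robot.pause(.3); st('over')
p=robot.current_tool_pos();r=robot.current_eef_rot()
im=save('w17','wrist'); pickle.dump((p,r,im),open('w17.pkl','wb'))
save('s17','scene')
E
```

```text
up t 19.16 p [ 0.5408 -0.3508  0.1792] r [ 1.7994e+02 -8.0000e-02  8.8430e+01] F [-0.3  0.3 -0.2] M [ 0.06  0.01 -0.02] gap 0.497
[ 0.44701917 -0.27619124  0.        ]
over t 20.75 p [ 0.4471 -0.2764  0.17  ] r [179.99   0.    -1.39] F [-0.7 -0.4 -1.1] M [-0.02  0.03  0.03] gap 0.502
```

View pics/w17.png

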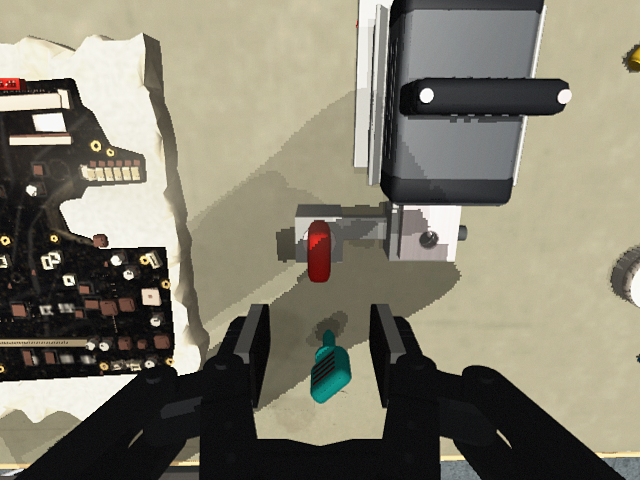

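```bash
python3 - <<'E'
from h import *
p,r,im=pickle.load(open('w17.pkl','rb')); K,T=campose('wrist',T_of(p,r))
for uv,z in (((328,332),0.01),((330,402),.03),((330,345),.03),((318,222),.082),((318,282),.082)): print(uv,np.round(ray(K,T,uv,z),4))
W=(B@np.array([[-.092,0,.04,1],[-.092,.078,.082,1],[-.109,.078,.082,1],[-.075,.078,.082,1]]).T).T[:,:3]
print(np.round(proj(K,T,W),1))
cv2.imwrite('pics/c17.png',cv2.resize(im[190:420,270:480,::-1],None,fx=2.6,fy=2.6,interpolation=cv2.INTER_CUBIC))
E
```

```text
(328, 332) [ 0.3517 -0.2818  0.01  ]
(330, 402) [ 0.2939 -0.2821  0.03  ]
(330, 345) [ 0.3517 -0.283   0.03  ]
(318, 222) [ 0.4708 -0.2762  0.082 ]
(318, 282) [ 0.4321 -0.2752  0.082 ]
[[427.5 238.9]
 [319.  259.6]
 [319.  285. ]
 [319.  233. ]]
```

View pics/c17.png

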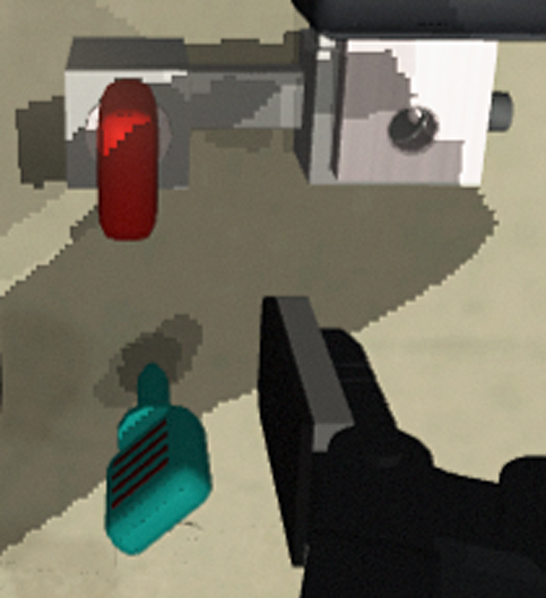

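```bash
python3 - <<'E'
from h import *
pp=(B@np.array([-.092,.078,0,1]))[:3]
o=[180,0,-1.39]
robot.line_to([pp[0]+.001,pp[1],.10],o,velocity=.12)
r=robot.line_to([pp[0]+.001,pp[1],.066],o,velocity=.06,f_stop=8); st('down %s'%r)
fingers.gripper_to(0.0,50); st('grip')
g=robot.current_tool_pos()
r=robot.line_to([g[0],g[1],.125],o,velocity=.1); robot.pause(.15); st('lift')
im=save('w18','wrist'); save('s18','scene')
pickle.dump(g,open('g.pkl','wb'))
E
```

```text
down False t 22.3 p [ 0.448  -0.2764  0.066 ] r [ 1.7999e+02  1.0000e-02 -1.4000e+00] F [-1.   0.8 -0.3] M [-0.03  0.02  0.02] gap 0.505
grip t 22.67 p [ 0.4483 -0.2765  0.0665] r [ 1.7997e+02 -5.0000e-02 -1.3900e+00] F [-0.8 -0.1  2.1] M [-0.05 -0.   -0.01] gap 0.158
lift t 23.56 p [ 0.4478 -0.276   0.1242] r [-1.7995e+02  9.0000e-02 -1.3900e+00] F [ 0.6  0.  -1. ] M [ 0.   -0.02  0.03] gap 0.156
```

View pics/w18.png

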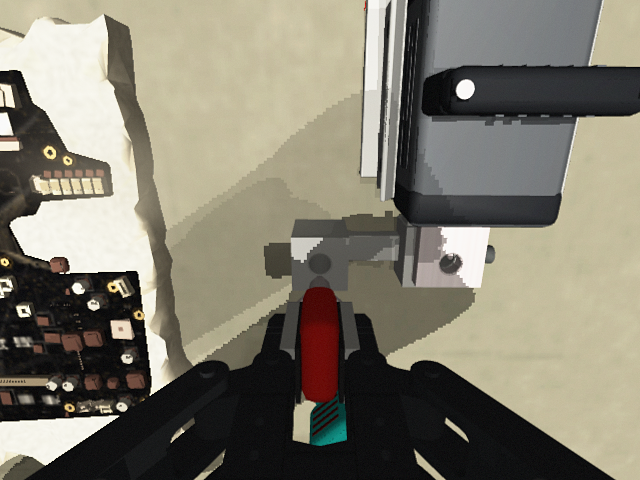

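```bash
python3 - <<'E'
from h import *
g=pickle.load(open('g.pkl','rb')); o=[180,0,-1.39]
d=B[:3,:3]@np.array([-.0003,-.0787,0]); t=g+d; print(t)
robot.line_to([t[0],t[1],.125],o,velocity=.15); robot.pause(.3); st('over')
p=robot.current_tool_pos();r=robot.current_eef_rot()
im=save('w19','wrist'); pickle.dump((p,r,im),open('w19.pkl','wb'))
f=robot.line_to([t[0],t[1],.098],o,velocity=.06,f_stop=6); st('near %s'%f)
save('w20','wrist');save('s20','scene')
E
```

```text
[ 0.44612907 -0.35517144  0.06645464]
over t 24.63 p [ 0.4466 -0.3542  0.125 ] r [-1.7996e+02 -1.0000e-02 -1.3100e+00] F [-0.5 -1.  -0.9] M [ 0.01  0.02 -0.  ] gap 0.156
near False t 25.28 p [ 0.4459 -0.3552  0.0977] r [-1.8e+02  3.0e-02 -1.4e+00] F [ 0.7 -0.3 -0.6] M [-0.02 -0.07 -0.01] gap 0.156
```

View pics/w20.png

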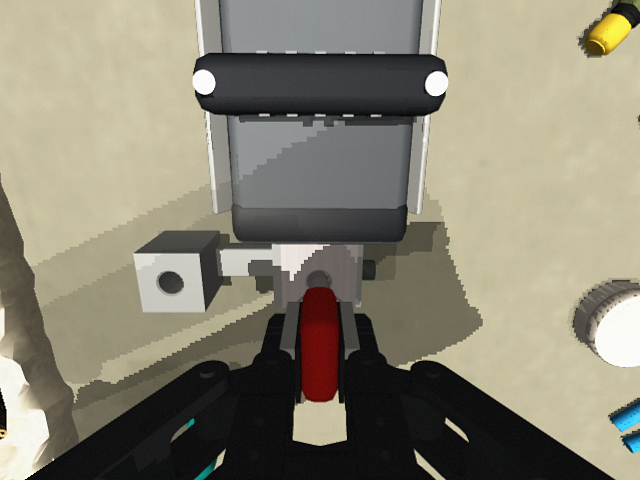

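```bash
python3 - <<'E'
from h import *
g=pickle.load(open('g.pkl','rb')); o=[180,0,-1.39]
d=B[:3,:3]@np.array([-.0003,-.0787,0]); t=g+d
for z,fs in ((.085,8),(.076,12),(.069,15),(.065,18),(.062,20)):
    f=robot.line_to([t[0],t[1],z],o,velocity=.04,f_stop=fs); st('%s %s'%(z,f))
    F=robot.current_contact_force()
    if f and z>.07: break
save('w21','wrist');save('s21','scene')
E
```

```text
0.085 False t 25.86 p [ 0.446  -0.355   0.0847] r [-1.7998e+02  3.0000e-02 -1.3900e+00] F [ 0.8  0.3 -0.8] M [-0.03 -0.   -0.03] gap 0.157
0.076 False t 26.23 p [ 0.4461 -0.3536  0.0752] r [-1.7982e+02  5.0000e-02 -1.3500e+00] F [ 1.2  3.1 -2.1] M [ 0.78 -0.07  0.02] gap 0.153
0.069 False t 26.56 p [ 0.4461 -0.3533  0.0682] r [-1.798e+02  6.000e-02 -1.340e+00] F [-0.4  5.8 -1. ] M [ 1.18 -0.06 -0.05] gap 0.158
0.065 False t 26.81 p [ 0.4465 -0.3534  0.0646] r [-1.798e+02  2.000e-02 -1.340e+00] F [ 1.3  5.7 -0. ] M [ 1.35 -0.12 -0.01] gap 0.156
0.062 False t 27.06 p [ 0.4465 -0.3534  0.0644] r [-1.7971e+02 -6.0000e-02 -1.3300e+00] F [-2.9 10.2 15.8] M [2.39 0.81 0.  ] gap 0.159
```

View pics/w21.png

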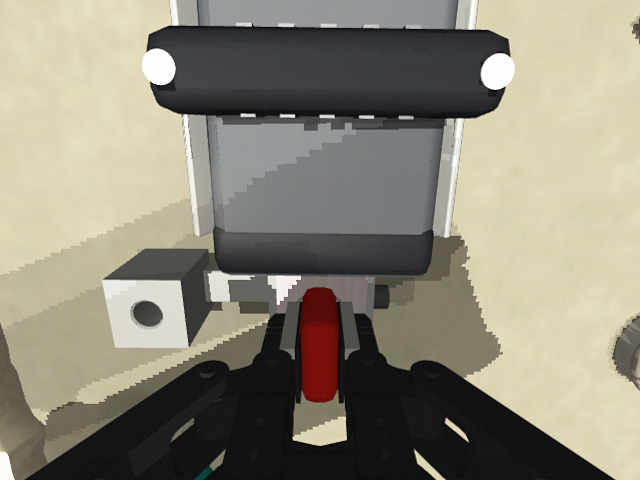

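```bash
python3 - <<'E'
from h import *
g=pickle.load(open('g.pkl','rb')); o=[180,0,-1.39]
p=robot.current_tool_pos()
f=robot.line_to([p[0],p[1]-.0,.0605],o,velocity=.04,f_stop=22); st('press %s'%f)
robot.line_to([p[0],p[1],.0640],o,velocity=.04); st('relax')
fingers.gripper_to(0.5); st('open'); robot.pause(.1)
save('w22','wrist')
robot.line_to([p[0],p[1],.17],o,velocity=.15); robot.pause(.3); st('up')
p=robot.current_tool_pos();r=robot.current_eef_rot()
im=save('w23','wrist'); pickle.dump((p,r,im),open('w23.pkl','wb'))
save('s23','scene')
E
```

```text
press False t 27.41 p [ 0.4465 -0.3533  0.0644] r [-1.7986e+02 -1.0000e-01 -1.3700e+00] F [-4.3 11.2 21.2] M [2.41 1.15 0.03] gap 0.156
relax t 27.66 p [ 0.4464 -0.3532  0.0648] r [-1.7995e+02 -2.0000e-02 -1.3900e+00] F [-1.4  4.3  4.3] M [1.24 0.3  0.03] gap 0.155
open t 28.05 p [ 0.4464 -0.3545  0.0642] r [ 1.7989e+02 -1.0000e-02 -1.4200e+00] F [-0.   0.5 -0.3] M [ 0.01  0.02 -0.03] gap 0.497
up t 29.36 p [ 0.4462 -0.3531  0.1693] r [-1.7996e+02  7.0000e-02 -1.4000e+00] F [ 1.   0.1 -0. ] M [ 0.04 -0.01 -0.07] gap 0.503
```

View pics/w23.png

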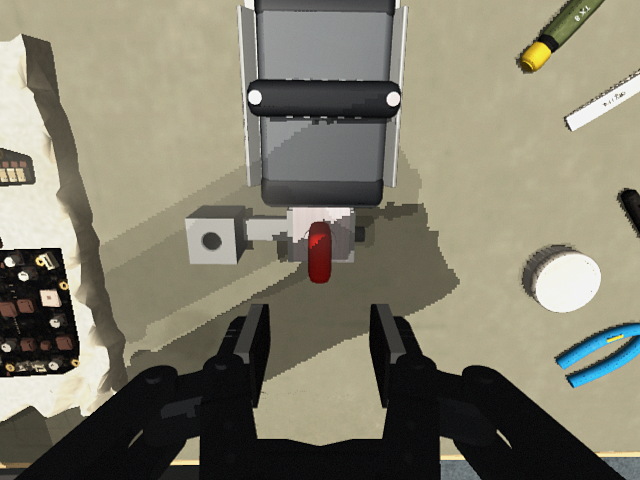

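View pics/w22.png

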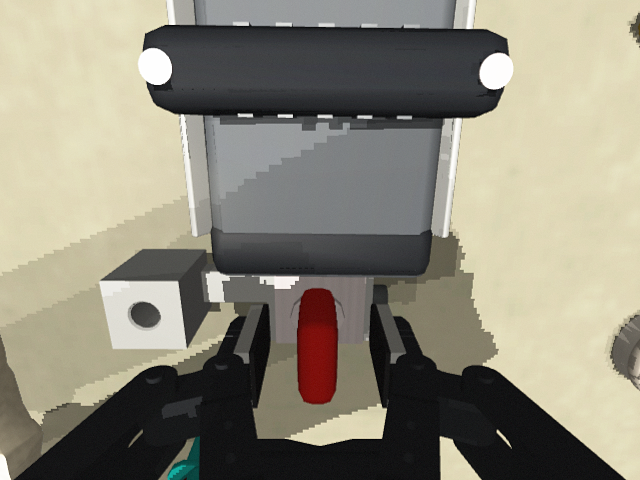

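```bash
cat > sv.py <<'E'
from h import *
k=vision.calibration('wrist'); Tc=np.array(k['T_tool_cam'])
def view(target,az_yaw,tilt,dist):
    R0=Rn.from_euler('xyz',[180,0,az_yaw],degrees=True).as_matrix()
    ax=R0[:,1] # tool y axis in world
    R=Rn.from_rotvec(np.radians(tilt)*ax).as_matrix()@R0
    d=R@Tc[:3,:3]@np.array([0,0,-1.])
    cam=np.array(target)-dist*d
    return cam-R@Tc[:3,3],Rn.from_matrix(R).as_euler('xyz',degrees=True),d,cam
E
python3 - <<'E'
from sv import *
tg=(B@np.array([-.092,0,.045,1]))[:3]
for yaw in (88.6,-1.4,178.6,-91.4,133,45,-135):
  for tilt in (25,35,-25,-35):
    p,e,d,cam=view(tg,yaw,tilt,.26)
    if d[2]<-.75 or True:
        q=robot.inverse_kinematics(p.tolist(),e.tolist()); print(yaw,tilt,np.round(d,2),np.round(p,3),None if q is None else np.round(q))
E
```

```text
88.6 25 [ 0.    0.11 -0.99] [ 0.444 -0.403  0.154] [ 34.  43.  29.  69. -32.  95.  63.]
88.6 35 [ 0.01  0.28 -0.96] [ 0.444 -0.422  0.144] [ 41.  52.  26.  58. -37. 106.  63.]
88.6 -25 [-0.02 -0.69 -0.72] [ 0.446 -0.302  0.153] [-26.  23.  54. 110.   7.  46.  19.]
88.6 -35 [-0.02 -0.8  -0.59] [ 0.447 -0.284  0.142] [-38.  28.  61. 115.  15.  41.   5.]
-1.4 25 [ 0.11 -0.   -0.99] [ 0.396 -0.353  0.154] [  4.  16.  57. 116. -47.  50.  -3.]
-1.4 35 [ 0.28 -0.01 -0.96] [ 0.378 -0.353  0.144] [ 12.  15.  56. 124. -63.  50.  19.]
-1.4 -25 [-0.69  0.02 -0.72] [ 0.497 -0.355  0.153] [  3.  55.  56.  62. -24.  99. -40.]
-1.4 -35 [-0.8   0.02 -0.59] [ 0.515 -0.356  0.142] [  7.  63.  54.  48. -22. 110. -44.]
178.6 25 [-0.11  0.   -0.99] [ 0.494 -0.355  0.154] [ 21.  45.  14.  62.   3.  96. 121.]
178.6 35 [-0.28  0.01 -0.96] [ 0.513 -0.356  0.144] [ 20.  56.  14.  47.   6. 109. 120.]
178.6 -25 [ 0.69 -0.02 -0.72] [ 0.393 -0.353  0.153] [ 22.  12.  35. 116. -39.  45. 170.]
178.6 -35 [ 0.8  -0.02 -0.59] [ 0.375 -0.352  0.142] [   6.   18.   65.  125.  -67.   54. -158.]
-91.4 25 [-0.   -0.11 -0.99
[... 690 characters left out ...]
 0.08 -0.99] [ 0.41  -0.389  0.154] [ 28.  31.  41.  93. -44.  78.  37.]
45 35 [ 0.2   0.2  -0.96] [ 0.397 -0.402  0.144] [ 38.  36.  38.  92. -51.  84.  46.]
45 -25 [-0.49 -0.49 -0.72] [ 0.482 -0.317  0.153] [-14.  41.  54.  86.  -8.  73.  -9.]
45 -35 [-0.57 -0.57 -0.59] [ 0.495 -0.305  0.142] [-18.  48.  54.  82.  -4.  76. -15.]
-135 25 [-0.08 -0.08 -0.99] [ 0.48  -0.319  0.154] [ 54.  46. -62.  83.  55.  96. 123.]
-135 35 [-0.2  -0.2  -0.96] [ 0.493 -0.306  0.144] [ 47.  53. -62.  79.  63. 106. 118.]
-135 -25 [ 0.49  0.49 -0.72] [ 0.408 -0.391  0.153] [  13.   47.   73.   94.  -62.   94. -130.]
-135 -35 [ 0.57  0.57 -0.59] [ 0.395 -0.404  0.142] [  22.   52.   72.   93.  -70.  104. -122.]
```

```bash
python3 - <<'E'
from sv import *
tg=(B@np.array([-.085,-.0,.05,1]))[:3]
p,e,d,cam=view(tg,88.6,-27,.27); print(p,e)
q=robot.current_tool_pos()
robot.line_to([q[0],q[1]+.05,.2],velocity=.3)
robot.move_to(p.tolist(),e.tolist()); robot.pause(.4); st()
p=robot.current_tool_pos();r=robot.current_eef_rot()
im=save('w24','wrist'); pickle.dump((p,r,im),open('w24.pkl','wb'))
E
```

```text
[ 0.45370981 -0.29131191  0.16326904] [180.   27.   88.6]
 t 31.03 p [ 0.4536 -0.2919  0.1635] r [179.98  27.01  88.51] F [-0.5  0.   0.3] M [ 0.49  0.03 -0.07] gap 0.499
```

View pics/w24.png

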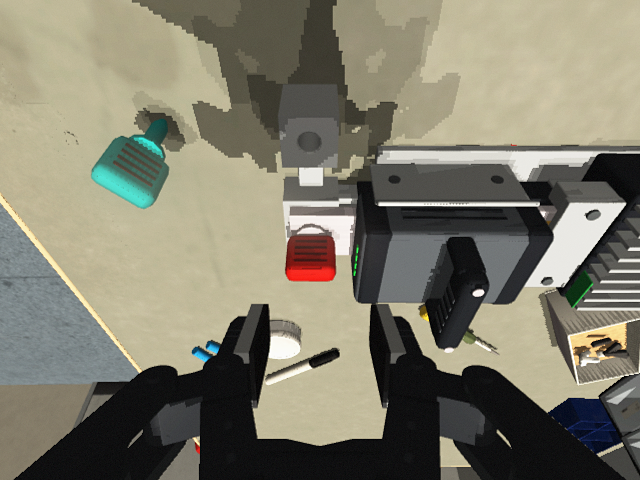

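```bash
python3 - <<'E'
from ov import *
p,r,im=pickle.load(open('w24.pkl','rb')); K,T=campose('wrist',T_of(p,r))
a=cv2.resize(im[160:310,260:400,::-1],None,fx=2.8,fy=2.8,interpolation=cv2.INTER_CUBIC)
B1=[((-109,-75,-7,7,44,80),(0,255,0)),((-107,-60,-20,20,30,40),(255,0,0)),((-104,-80,-12,12,40,44),(0,255,255)),((-60,60,-36,36,30,76),(255,255,0))]
overlay(im,K,T,.5371,-.3564,-1.39,B1,(260,160,400,310),2.8,'tmp')
cv2.imwrite('pics/c24.png',np.hstack([a,cv2.imread('pics/tmp.png')]))
E
```

```text
(no output)
```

View pics/c24.png

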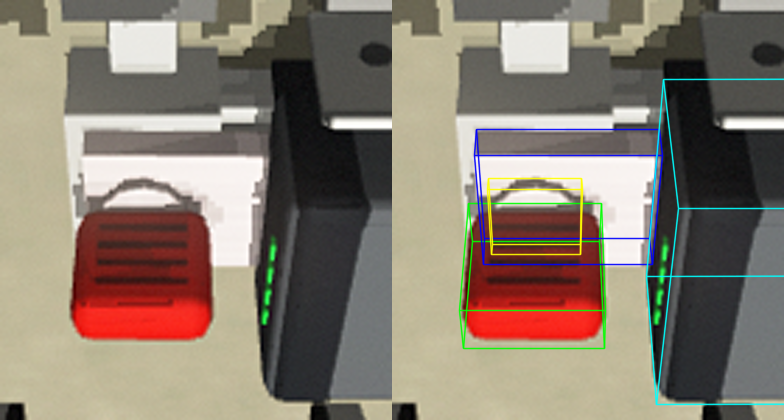

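```bash
python3 - <<'E'
from h import *
p=robot.current_tool_pos()
robot.line_to([p[0],p[1]+.05,.26],velocity=.2); robot.pause(.2)
save('s25','scene'); st('end')
workorder.close_job()
E
```

```text
end t 32.02 p [ 0.4527 -0.2422  0.2591] r [-179.87   27.02   88.57] F [-0.8  0.   0.2] M [0.48 0.01 0.01] gap 0.499
the job is handed in; nothing more can be done
```

View pics/s25.png

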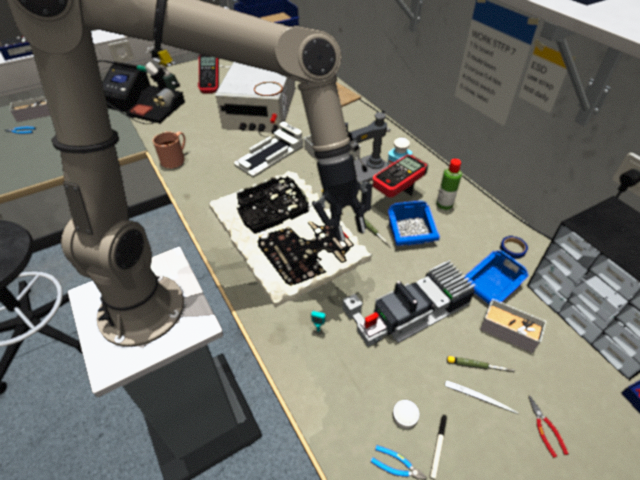

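The pack is out of the charger and fitted in the bay with the pin pushed home. I handed the job in at about 32 s of the 67 s allowed.

**What I did**
- **Charger:** I pushed the pack back 7.6 mm by the arm's reading, tilted the ear over the lip and drew the pack out. Force readings there stayed near 13 N or below.
- **Bay:** I slid the toe under the keeper to the stop, lowered the pack flat, and released it after pressing at about 8 to 10 N. The ear had settled about 1 mm to one side, so I nudged it back before letting go.
- **Pin:** I moved the red-handled pin from the boss into the ear and pressed it down with about 21 N.

**Last checks**
- **Pack:** in the last angled wrist view, the outlines of the fitted pack and pin matched the picture to about 1 mm. Before release the arm's reading put the pack about 0.1 mm from the stop position and tilted about 0.3°.
- **Pin:** its tip is about 3 mm above the bench and its collar is on the ear.
- **Surroundings:** the flux tin, pliers, driver and turquoise look-alike appear in their places in the last scene picture, and the gripper was clear of everything.

**What disagreed:** I did not clearly feel the 5 to 10 N of the bay's sprung ball before the collar came down. During insertion I saw only a sideways force, about 6 N until the collar seated and 10 to 11 N at the final press. The pin's height and the picture both say it is home.

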